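# Run the blade carriage of a skate sharpener to its start stop

### The job

The skate blade in the sharpener's carriage is set to the wheel; now run the carriage to the start of its pass, at the yellow end stop. With a fingertip press the green lock button on the carriage right down and, keeping it down all the way, slide the carriage along the rail until it is up against the yellow stop, without banging it; then let go so that the button comes up and locks the carriage there. Do not grip the button, touch the blade, its clamp or its knobs, or lift or move the other things lying about.

Things in the scene. Friction and masses are not known exactly. Their poses are not given: they have to be found in the camera images.
- sharpener: the bench skate sharpener, fixed: steel base plate 360 x 500 mm, aluminium rail 500 mm long with its top 52 mm above the bench, red housing 98 mm high behind the rail. Origin on the bench surface, 75 mm from the rail's centre line on the housing's side, half-way along the rail. Its x axis points from the rail to the housing (away from the robot), its y axis along the rail, z up. It may stand turned by up to 0.3 rad
- button_top (a point): centre of the top of the carriage's lock button: a round green cap 30 mm across on a black collar 45 mm across; up, its top is 90.5 mm above the bench and 8.5 mm above the collar. It moves with the carriage and 30 mm to the robot's side of the rail's centre line. Axes as the sharpener's
- lock_button (a joint): how far the lock button is pressed, m: 0 up (carriage locked if it stands in a catch), 0.008 fully down. A spring returns it: 3 N to start, 7 N fully down. The lock is free once it is about 0.005 down. The cap grips a fingertip pressed on it, so that the carriage follows the fingertip sideways
- carriage (a joint): position of the carriage along the rail, m: 0 where it starts, at the setting position with the blade in front of the wheel (locked there); grows along the sharpener's +y, goes to -y as well. It slides easily: about 2 N
- carriage_mark (a point): centre of the carriage's bearing block (60 mm long along the rail, aluminium saddle plate 60 x 108 mm over it), on the rail's centre line, 62 mm above the bench. Axes as the sharpener's
- yellow_stop_mark (a point): centre of the YELLOW end stop, a block clamped on the rail (24 mm along the rail, 80 mm high, with a small black knob up to 98 mm) with a pad on either side, on the rail's centre line, 62 mm above the bench. It stands at either end of the rail. When the carriage touches its pad the two marks are 48 mm apart, and the catch there lets the button rise
- black_stop_mark (a point): centre of the BLACK end stop, the same block in black, at the other end of the rail (not wanted)
- blade_clamp: the steel skate runner (275 mm long) clamped flat on the carriage, edge to the wheel, with the clamp's jaw and its two black knobs (22 mm across, tops 103 mm above the bench, 82 mm from the button's centre towards the housing and 34 mm to either side). Origin on the bench plane under the carriage's centre. Set: not to be touched
- honing_stone: brown honing stone, 25 x 90 x 13 mm, lying on the sharpener's red top plate. Leave it alone. Origin: centre of its underside
- edge_gauge: blade edge gauge: aluminium bar 16 x 80 x 10 mm with a blue crossbar 60 mm long, lying on the red top plate. Leave it alone. Origin: centre of its underside
- puck: black puck, 76 mm across, 25 mm high, on the bench to the left. Leave it alone. Origin: centre of its underside
- oil_bottle: amber oil bottle with red cap, 52 mm across, 130 mm high, on the bench to the left. Leave it alone. Origin: centre of its underside
- spare_wheel: blue spare grinding wheel lying flat, 100 mm across, 10 mm thick, on the bench to the right. Leave it alone. Origin: centre of its underside
- spare_runner: spare steel skate runner lying flat, 275 mm long, 22 mm wide, 4 mm thick, on the bench to the right. Leave it alone. Origin: centre of its underside
- screwdriver: blue-handled screwdriver, 200 mm long, lying on the bench in front of the rail, on the robot's side, its handle 26 mm thick. Leave it alone. Origin under its middle

How it is judged:
By the outcome, as a careful person would: the job done as asked, in the order asked, and still so for the second after the job is handed in, with the robot touching nothing.
It also fails if it takes over 40 s, if anything falls off the work surface, if the arm or the gripper's body presses on something with over 40 N, if the wrist force passes 120 N, or if a joint passes its speed limit or range.

### The arm

A 6-joint arm with a two-finger parallel gripper is mounted at the origin on the work surface. World frame = base frame: x ahead of the robot, y to its left, z up, the work surface at z = 0. Lengths are in mm, angles in rad, forces in N, time in s.
With the tool pointing down it reaches from about 250 to 725 mm from the base axis. Payload 4 kg.
Tool frame: the origin (TCP) lies at the very end of the fingers, on their centre line; the grasp point (between the pads) lies 19 mm behind it; z points along the fingers, y is the direction in which the jaws open and shut (so a half turn about z gives the same grasp; the last joint's range is limited). The gripper opens to 85 mm and grips with 20 to 120 N. Pads are 22 mm wide; open, the fingers measure 114 mm over their backs; the gripper's body (76 mm by 85 mm) begins 54 mm behind the grasp point. The pads swing forward as they close: fully open they stand 13 mm farther back than shut.
Start: joints at [0, 0.241, 0.005, 1.335, 0, 1.571], TCP at [499.999, -0, 231.306] pointing down, gripper open.
Joint ranges: [-2.72, 2.72], [-1.05, 1.87], [-1.09, 1.28], [-1.99, 2.15], [-1.42, 1.44], [-3.14, 3.14]. Speed limits (rad/s): [2.79, 2.79, 3.14, 3.14, 3.14, 3.14].

### API

Orientations are given as a unit quaternion [x, y, z, w].
In Python, from rig import arm gives the robot as it stands.
- The arm moves only by the tool play_rows, never from a script. Its argument "moves" is a list of rows, each an object of numbers: "tx", "ty", "tz": the shift along the tool's x, y, z in cm; "ax", "ay", "az": the turn, a rotation vector about the tool's x, y, z in rad; "jaw": the closure, from -1 (fully open) to 1 (shut), so that 0 is half open. A call has 1 to 8 rows; each row is the pose to reach, as a shift and turn from the pose commanded when the call began, along the tool's axes at that moment; what a row does not reach only later rows make up. A row lasts 1/8 s, in which the tool goes at most 62.5 mm and 10.7 degrees, less where a joint would pass 70% of its speed; a pose out of reach is approached as far as the arm can. A call with a gripper value outside its range is refused whole. The fingers move at their own pace and stop on an object; "force" is the grip in N (left out, the last holds). Time passes only in rows, so rows that repeat a pose let the fingers close. It gives the time, the measured TCP pose, the force and the opening at its end, in the units of the state.
- arm.read_state(): the state, without advancing time (a new reading comes with each control period).
- arm.grab_frame(name): name is "scene" or "side" or "wrist"; returns the picture (384x512x3 uint8, red, green, blue); there is no depth.
- arm.camera_info(name): a dict with "vertical_fov" (degrees; the focal length in pixels is half the picture's height over the tangent of half this angle, whatever the lens; pixels are square), "cx", "cy" (the principal point, pixels), "rvec" (rotation vector, rad) and "tvec" (3), from world to camera coordinates, as OpenCV has them. Camera axes: x right, y down, z forward; pixel columns grow to the right and rows downward; lengths in mm; the calibration is good to about 2 mm. A picture is of the moment at which its call begins: read the wrist's pose just before it. camera_info takes no time and is no camera call; for the wrist camera it gives the pose at the moment of the call.
- arm.hand_in(): hands the job in, once; it reports no verdict.
Trained networks look in the newest picture that a camera, given by its name, has taken for a name from the list of things; names that differ only in an ending like _2 or _b are one class to them, and where a whole thing is asked for, a point or a joint stands for the part that bears it (a point fixed in the world has none). Each returns a list of dicts, best first, with "score" (0 to 1); they miss things now and then, are a little off and sometimes report something else, mostly with a low value. They report only what shows in the picture. A call takes as long as a camera call.
- arm.trace(camera, query): "region" (384x512 bool, what is visible of it) and "bbox" ([left, top, right, bottom] as shares, 0 to 1, of the picture: columns of its width, rows of its height, round what is visible of it).
- arm.tip_of(camera, query): "xy" ([column, row] as shares, 0 to 1, of the picture: columns of its width, rows of its height: a listed point, or the origin of a listed thing).
The state is a dict: "clock": time; "q": joint angles; "dq": joint speeds; "joint_efforts": joint torques, N m; "position": TCP position; "orientation": TCP orientation; "contact_force": force on the tool from outside, world axes, zero at the start; "torque": the same for the moment, N m; "width": opening from 0.0 (shut) to 1.0 (fully open).
Only numpy, scipy, OpenCV 4.12 (cv2) and the standard library are available. Lean on these libraries where they do the work, as an engineer would, in place of code of your own. Each camera call takes 0.05 s, during which the arm holds its last target. There are 200 camera calls.

## Working session

There is one attempt and no reset: what is moved stays moved. The work goes in short steps, Python scripts to look and compute and a tool call to move; the robot and the scene stay as the last step left them, time stands still between calls to the robot, and variables do not carry over. Pictures are saved under pics/ and viewed, about 8 in all and at most 12, crops included, and the job is handed in when it is done.

Besides the shell and the picture viewer there is one more tool, called after ">>>" as name([rows], argument=value, ...), one row to a line, values as JSON. play_rows: Moves the arm, as the interface text tells. Its arguments: {"type":"object","properties":{"moves":{"type":"array","items":{"type":"object","properties":{"tx":{"type":"number"},"ty":{"type":"number"},"tz":{"type":"number"},"ax":{"type":"number"},"ay":{"type":"number"},"az":{"type":"number"},"jaw":{"type":"number"}}}},"force":{"type":"number"}},"required":["moves"]}

```bash
mkdir -p pics; cat > h.py <<'E'
import numpy as np,cv2
from rig import arm
def cam(n):
    c=arm.camera_info(n);f=192/np.tan(np.radians(c['vertical_fov'])/2)
    R=cv2.Rodrigues(np.array(c['rvec'],float))[0];return f,c['cx'],c['cy'],R,np.array(c['tvec'],float).ravel()
def back(n,xy,z):
    f,cx,cy,R,t=cam(n);d=R.T@np.array([(xy[0]*512-cx)/f,(xy[1]*384-cy)/f,1]);o=-R.T@t
    return o+d*(z-o[2])/d[2]
Z=dict(button_top=90.5,carriage_mark=62,yellow_stop_mark=62,black_stop_mark=62,sharpener=0)
def look(n,names=Z):
    im=arm.grab_frame(n)
    for k in names:
        for r in arm.tip_of(n,k)[:2]:
            print(n,k,round(r['score'],2),np.round(np.array(r['xy'])*[512,384]),back(n,r['xy'],Z[k]).round(1))
    return im
E
python3 - <<'E'
from h import *
a=look('scene');b=look('side')
cv2.imwrite('pics/a.png',cv2.cvtColor(a,cv2.COLOR_RGB2BGR));cv2.imwrite('pics/b.png',cv2.cvtColor(b,cv2.COLOR_RGB2BGR))
print(arm.read_state())
E
```

```text
scene button_top 0.62 [261. 182.] [557.5  25.9  90.5]
scene button_top 0.27 [308. 193.] [579.  170.4  90.5]
scene carriage_mark 0.63 [256. 192.] [578.3  12.   62. ]
scene yellow_stop_mark 0.84 [203. 189.] [ 584.5 -154.6   62. ]
scene black_stop_mark 0.83 [312. 191.] [553.7 185.6  62. ]
scene sharpener 0.89 [255. 222.] [651.7  18.2   0. ]
side button_top 0.46 [260. 202.] [557.1  25.1  90.5]
side button_top 0.31 [265. 177.] [ 578.3 -124.    90.5]
side carriage_mark 0.81 [251. 206.] [587.9  10.2  62. ]
side yellow_stop_mark 0.65 [263. 180.] [ 591.7 -156.    62. ]
side yellow_stop_mark 0.4 [343. 169.] [ 341.2 -306.6   62. ]
side black_stop_mark 0.73 [239. 241.] [571.8 178.7  62. ]
side sharpener 0.79 [231. 221.] [649.6  15.7   0. ]
{'clock': 0.6, 'q': array([5.43357242e-06, 2.40562019e-01, 5.01697473e-03, 1.33524426e+00,
       2.06839699e-05, 1.57081414e+00]), 'dq': array([ 1.80478780e-04,  1.34259185e-03, -4.41259906e-05,  6.86088646e-05,
        1.54737938e-03, -1.24914344e-03]), 'joint_efforts': array([ 4.96759549e-05, -3.71975935e+01,  2.52570981e+01,  1.46049359e-03,
        3.77862409e-05, -1.23545982e-05]), 'position': array([4.99990199e+02, 8.99431781e-03, 2.31331946e+02]), 'orientation': array([ 7.07111158e-01,  7.07102404e-01,  9.79725910e-06, -4.82857400e-06]), 'contact_force': array([-0.10304781,  0.3322643 , -0.47635754]), 'torque': array([ 0.00893325, -0.03116714, -0.04379822]), 'width': 1.0025937276267645}
```

View pics/a.png

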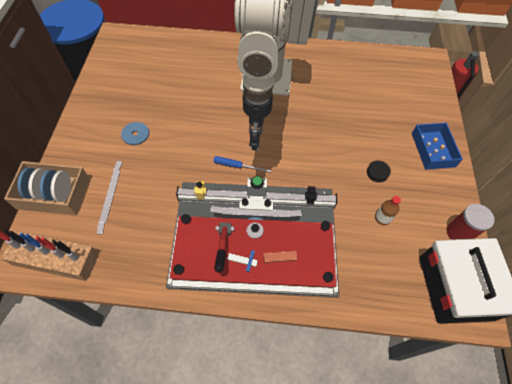

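View pics/b.png

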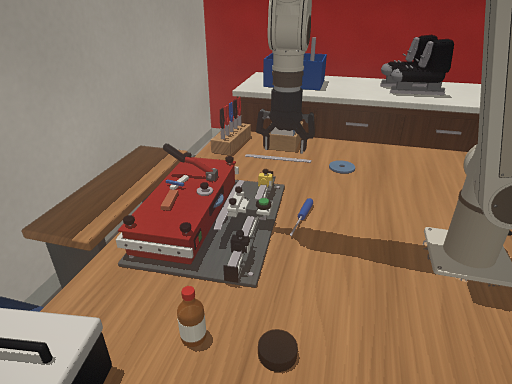

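The scene picture shows the green button at about (257,182) and the yellow stop at (200,189), which is the world −y end. The rail is turned about +0.07 rad. The side picture agrees. I'll shut the jaws, move closer and look with the wrist camera.

>>> play_rows([
  {"tx":0.5,"ty":1,"tz":1,"jaw":1},
  {"tx":1,"ty":2,"tz":2.5,"jaw":1},
  {"tx":1.5,"ty":2.5,"tz":4,"jaw":1},
  {"tx":1.5,"ty":2.5,"tz":4,"jaw":1},
  {"tx":1.5,"ty":2.5,"tz":4,"jaw":1},
  {"tx":1.5,"ty":2.5,"tz":4,"jaw":1},
])

```text
schema error: expected keys tx, ty, tz, ax, ay, az, jaw
```

```bash
python3 - <<'E'
from h import *
a=look('wrist');look('scene',['button_top','yellow_stop_mark','black_stop_mark','carriage_mark']);look('side',['button_top','yellow_stop_mark','black_stop_mark','carriage_mark'])
cv2.imwrite('pics/c.png',cv2.cvtColor(a,cv2.COLOR_RGB2BGR))
# green / yellow blobs
for n in('scene','side','wrist'):
    im=arm.grab_frame(n);h=cv2.cvtColor(im,cv2.COLOR_RGB2HSV)
    m=cv2.inRange(h,(45,90,40),(80,255,255));k,_,s,c=cv2.connectedComponentsWithStats(m)
    i=1+np.argsort(-s[1:,4])[:2]
    for j in i: print(n,'green',s[j],c[j].round(1),back(n,(c[j]+.5)/[512,384],90.5).round(1))
s=arm.read_state();print(s['clock'],s['position'],s['width'])
E
```

```text
wrist button_top 0.89 [308. 166.] [551.8   8.4  90.5]
wrist carriage_mark 0.79 [328. 151.] [578.2  17.8  62. ]
wrist yellow_stop_mark 0.85 [328. 289.] [ 592.7 -164.9   62. ]
wrist sharpener 0.66 [373. 141.] [651.4  19.5   0. ]
scene button_top 0.57 [257. 182.] [556.3  13.8  90.5]
scene yellow_stop_mark 0.82 [200. 189.] [ 586.4 -165.6   62. ]
scene black_stop_mark 0.78 [313. 193.] [562.2 191.1  62. ]
scene carriage_mark 0.92 [256. 190.] [571.2  12.2  62. ]
side button_top 0.51 [263. 200.] [548.3  15.8  90.5]
side yellow_stop_mark 0.6 [264. 179.] [ 590.7 -159.9   62. ]
side black_stop_mark 0.69 [241. 242.] [565.7 178.6  62. ]
side black_stop_mark 0.26 [298. 219.] [443.6  41.8  62. ]
side carriage_mark 0.57 [255. 205.] [575.6   2.3  62. ]
scene green [252 176  10  10  79] [256.7 180.6] [554.   13.1  90.5]
side green [259 198  10   7  59] [263.4 201.1] [545.7  21.5  90.5]
side green [199 231   3  10  17] [199.6 235.9] [657.1 219.4  90.5]
wrist green [292 149  30  29 652] [306.7 163.1] [551.   11.1  90.5]
wrist green [438   0  10   4  25] [441.4   1.1] [658.3 153.5  90.5]
1.55 [4.99978245e+02 5.45192502e-03 2.31285019e+02] 1.0041928382033474
```

View pics/c.png

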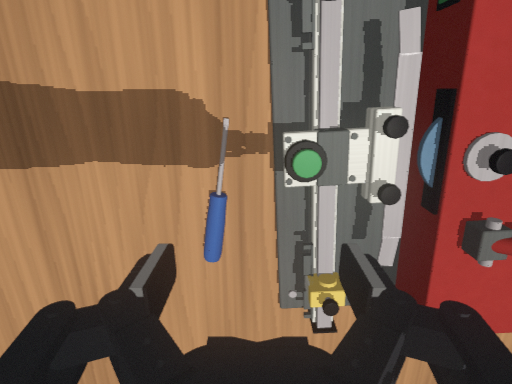

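Wrist view: button at (307,163), yellow stop at (325,290), carriage free of clutter, and the screwdriver well clear. I'll check the rail angle from its edges while going above the button.

>>> play_rows([
  {"tx":0.3,"ty":1,"tz":1,"ax":0,"ay":0,"az":0,"jaw":1},
  {"tx":0.6,"ty":3,"tz":3,"ax":0,"ay":0,"az":0,"jaw":1},
  {"tx":1.1,"ty":5.1,"tz":6,"ax":0,"ay":0,"az":0,"jaw":1},
  {"tx":1.1,"ty":5.1,"tz":9,"ax":0,"ay":0,"az":0,"jaw":1},
  {"tx":1.1,"ty":5.1,"tz":11,"ax":0,"ay":0,"az":0,"jaw":1},
  {"tx":1.1,"ty":5.1,"tz":11,"ax":0,"ay":0,"az":0,"jaw":1},
])

```text
clock: 2.3
position: [549.6, 11.2, 118.6]
orientation: [0.707, 0.707, -0.002, -0.002]
contact_force: [-0.3, -0.2, 0.1]
width: -0.002
```

```bash
python3 - <<'E'
from h import *
a=look('wrist');s=arm.read_state();print(s['clock'],s['position'],s['width'],s['contact_force'])
cv2.imwrite('pics/d.png',cv2.cvtColor(a,cv2.COLOR_RGB2BGR))
E
```

```text
wrist button_top 0.96 [263. 222.] [555.4   9.8  90.5]
wrist carriage_mark 0.9 [297. 201.] [582.5  12.9  62. ]
wrist sharpener 0.95 [368. 174.] [658.8  16.4   0. ]
2.6 [551.8823847   11.01926845 122.49813735] 0.0012914776008141784 [-0.71439099  0.36346526 -0.52281184]
```

View pics/d.png

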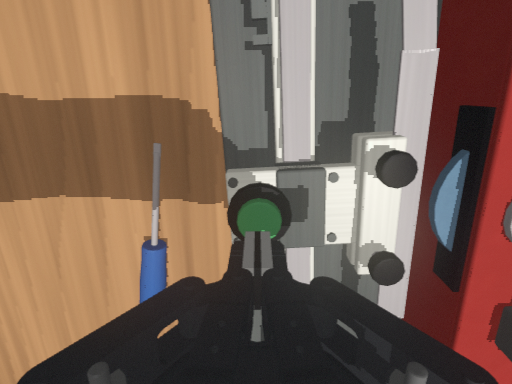

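The button and collar centre at about (260,216), with the fingertip over them to within about 2 mm. I'll nudge slightly and go down just above the cap.

>>> play_rows([
  {"tx":0.05,"ty":0.15,"tz":1,"ax":0,"ay":0,"az":0,"jaw":1},
  {"tx":0.05,"ty":0.15,"tz":2,"ax":0,"ay":0,"az":0,"jaw":1},
  {"tx":0.05,"ty":0.15,"tz":2.6,"ax":0,"ay":0,"az":0,"jaw":1},
  {"tx":0.05,"ty":0.15,"tz":2.6,"ax":0,"ay":0,"az":0,"jaw":1},
  {"tx":0.05,"ty":0.15,"tz":2.6,"ax":0,"ay":0,"az":0,"jaw":1},
])

```text
clock: 3.22
position: [552.6, 11.5, 95.4]
orientation: [0.707, 0.707, 0.0, 0.0]
contact_force: [0.6, 0.0, 0.0]
width: 0.005
```

```bash
python3 - <<'E'
from h import *
s=arm.read_state();print(s['clock'],s['position'],s['contact_force'])
# rail/plate angle from earlier wrist image c.png cannot be reprojected (pose moved); use d.png frame geometry from now
a=arm.grab_frame('wrist');cv2.imwrite('pics/e.png',cv2.cvtColor(cv2.resize(a,(768,576)),cv2.COLOR_RGB2BGR))
g=cv2.cvtColor(a,cv2.COLOR_RGB2GRAY)
for l in cv2.createLineSegmentDetector().detect(g)[0][:,0]:
    if np.hypot(l[2]-l[0],l[3]-l[1])>70 and abs(l[3]-l[1])>5*abs(l[2]-l[0]):
        p=[back('wrist',(q+.5)/[512,384],52) for q in(l[:2],l[2:])];d=p[1]-p[0];print(l.round(),p[0].round(),round(-d[0]/d[1],3))
E
```

```text
3.225 [552.620938    11.49322831  95.36233113] [0.6389732  0.03439505 0.02002017]
[416. 326. 459.  43.] [684. -90.  52.] 0.058
[268.  28. 273. 163.] [559. 127.  52.] 0.055
[274.  87. 274.   1.] [564.  95.  52.] 0.021
[329. 177. 327. 261.] [602.  37.  52.] 0.058
[316. 111. 316.   1.] [590.  81.  52.] 0.06
[417.  43. 406. 137.] [647. 119.  52.] 0.055
[211. 121. 199.   1.] [524.  75.  52.] 0.052
[374. 162. 366. 265.] [631.  47.  52.] 0.06
[277.   1. 282. 168.] [564. 141.  52.] 0.058
[312.   1. 311. 161.] [584. 141.  52.] 0.052
```

View pics/e.png

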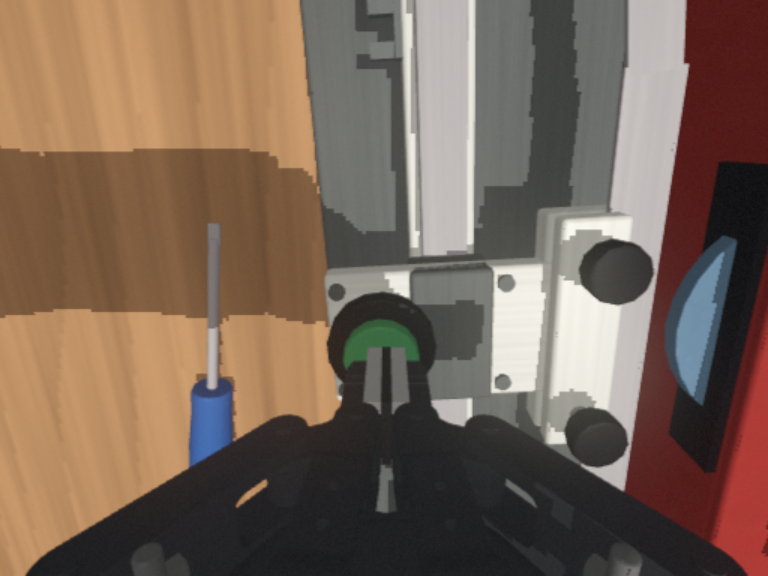

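```bash
python3 - <<'E'
from h import *
f,cx,cy,R,t=cam('wrist');p=arm.read_state()['position']
def pj(X): c=R@np.array(X)+t; return (np.array([f*c[0]/c[2]+cx,f*c[1]/c[2]+cy])*1.5).round()
print('tcp',pj(p),'tcp+11y',pj(p+[0,11,0]))
for z,r in((90.5,15),(82,22.5)):
  print(z,'top edge',pj([p[0],p[1]+r,z]),'L',pj([p[0]-r,p[1],z]),'R',pj([p[0]+r,p[1],z]))
E
```

```text
tcp [385. 365.] tcp+11y [385. 338.]
90.5 top edge [385. 323.] L [346. 358.] R [424. 358.]
82 top edge [385. 296.] L [330. 348.] R [441. 348.]
```

The fingertip is centred to about 1.5 mm. I'll correct that and press.

>>> play_rows([
  {"tx":0.1,"ty":-0.1,"tz":0.3,"ax":0,"ay":0,"az":0,"jaw":1},
  {"tx":0.1,"ty":-0.1,"tz":0.6,"ax":0,"ay":0,"az":0,"jaw":1},
  {"tx":0.1,"ty":-0.1,"tz":0.9,"ax":0,"ay":0,"az":0,"jaw":1},
  {"tx":0.1,"ty":-0.1,"tz":1.2,"ax":0,"ay":0,"az":0,"jaw":1},
  {"tx":0.1,"ty":-0.1,"tz":1.35,"ax":0,"ay":0,"az":0,"jaw":1},
  {"tx":0.1,"ty":-0.1,"tz":1.35,"ax":0,"ay":0,"az":0,"jaw":1},
  {"tx":0.1,"ty":-0.1,"tz":1.35,"ax":0,"ay":0,"az":0,"jaw":1},
])

```text
clock: 4.15
position: [551.7, 12.6, 82.6]
orientation: [0.707, 0.707, 0.0, 0.0]
contact_force: [-1.0, 0.9, 6.4]
width: -0.001
```

>>> play_rows([
  {"tx":0,"ty":0,"tz":0.1,"ax":0,"ay":0,"az":0,"jaw":1},
  {"tx":0,"ty":0,"tz":0.1,"ax":0,"ay":0,"az":0,"jaw":1},
])

```text
clock: 4.4
position: [551.8, 12.6, 82.5]
orientation: [0.707, 0.707, 0.001, 0.0]
contact_force: [-3.0, 0.2, 11.4]
width: 0.003
```

Fully down at 82.5 mm with 11 N. Now I'll slide toward −y along the rail, ramping gently.

>>> play_rows([
  {"tx":-0.2,"ty":0.01,"tz":0.05,"ax":0,"ay":0,"az":0,"jaw":1},
  {"tx":-0.6,"ty":0.03,"tz":0.05,"ax":0,"ay":0,"az":0,"jaw":1},
  {"tx":-1.2,"ty":0.07,"tz":0.05,"ax":0,"ay":0,"az":0,"jaw":1},
  {"tx":-1.9,"ty":0.11,"tz":0.05,"ax":0,"ay":0,"az":0,"jaw":1},
  {"tx":-2.6,"ty":0.15,"tz":0.05,"ax":0,"ay":0,"az":0,"jaw":1},
  {"tx":-3.3,"ty":0.19,"tz":0.05,"ax":0,"ay":0,"az":0,"jaw":1},
  {"tx":-3.8,"ty":0.22,"tz":0.05,"ax":0,"ay":0,"az":0,"jaw":1},
  {"tx":-4.0,"ty":0.23,"tz":0.05,"ax":0,"ay":0,"az":0,"jaw":1},
])

```text
clock: 5.4
position: [554.1, -27.5, 82.4]
orientation: [0.707, 0.707, 0.001, 0.0]
contact_force: [-4.1, 1.7, 14.3]
width: -0.002
```

```bash
python3 - <<'E'
from h import *
a=look('wrist',['yellow_stop_mark','carriage_mark']);look('scene',['yellow_stop_mark','carriage_mark']);look('side',['yellow_stop_mark','carriage_mark'])
s=arm.read_state();print(s['clock'],s['position'],s['contact_force'])
cv2.imwrite('pics/f.png',cv2.cvtColor(a,cv2.COLOR_RGB2BGR))
E
```

```text
wrist carriage_mark 0.7 [301. 224.] [582.2 -25.9  62. ]
scene yellow_stop_mark 0.57 [241. 191.] [577.2 -34.6  62. ]
scene yellow_stop_mark 0.48 [202. 190.] [ 588.7 -155.9   62. ]
scene carriage_mark 0.64 [244. 190.] [574.9 -27.3  62. ]
side carriage_mark 0.86 [257. 196.] [584.8 -46.8  62. ]
5.85 [554.17059906 -27.70092328  82.45045622] [-4.38892902  0.07077195 13.20025023]
```

View pics/f.png

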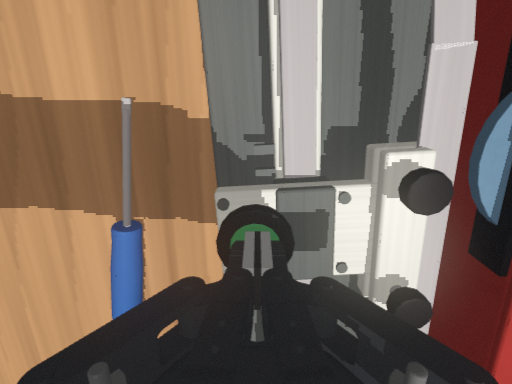

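The carriage followed with the button still down (cap at (255,235)). I'll continue to about 105 mm, then creep.

>>> play_rows([
  {"tx":-0.3,"ty":0.0,"tz":0,"ax":0,"ay":0,"az":0,"jaw":1},
  {"tx":-1.0,"ty":0.03,"tz":0,"ax":0,"ay":0,"az":0,"jaw":1},
  {"tx":-2.0,"ty":0.08,"tz":0,"ax":0,"ay":0,"az":0,"jaw":1},
  {"tx":-3.2,"ty":0.15,"tz":0,"ax":0,"ay":0,"az":0,"jaw":1},
  {"tx":-4.4,"ty":0.22,"tz":0,"ax":0,"ay":0,"az":0,"jaw":1},
  {"tx":-5.4,"ty":0.28,"tz":0,"ax":0,"ay":0,"az":0,"jaw":1},
  {"tx":-6.1,"ty":0.32,"tz":0,"ax":0,"ay":0,"az":0,"jaw":1},
  {"tx":-6.4,"ty":0.33,"tz":0,"ax":0,"ay":0,"az":0,"jaw":1},
])

```text
clock: 6.85
position: [557.8, -91.9, 82.5]
orientation: [0.707, 0.707, 0.001, 0.001]
contact_force: [-4.4, 1.6, 12.7]
width: -0.0
```

>>> play_rows([
  {"tx":-0.2,"ty":0.01,"tz":0,"ax":0,"ay":0,"az":0,"jaw":1},
  {"tx":-0.4,"ty":0.02,"tz":0,"ax":0,"ay":0,"az":0,"jaw":1},
  {"tx":-0.6,"ty":0.03,"tz":0,"ax":0,"ay":0,"az":0,"jaw":1},
  {"tx":-0.8,"ty":0.04,"tz":0,"ax":0,"ay":0,"az":0,"jaw":1},
])

```text
clock: 7.35
position: [558.1, -99.5, 82.5]
orientation: [0.707, 0.707, 0.001, 0.001]
contact_force: [-4.8, 1.6, 13.8]
width: -0.001
```

```bash
python3 - <<'E'
from h import *
a=look('scene',['yellow_stop_mark','carriage_mark']);b=look('side',['yellow_stop_mark','carriage_mark'])
s=arm.read_state();print(s['clock'],s['position'],s['contact_force'])
a=cv2.resize(a[165:225,170:270],(800,480),interpolation=2)
cv2.imwrite('pics/g.png',cv2.cvtColor(a,cv2.COLOR_RGB2BGR))
E
```

```text
scene yellow_stop_mark 0.48 [201. 191.] [ 593.5 -159.8   62. ]
scene yellow_stop_mark 0.46 [377. 174.] [467.6 395.3  62. ]
scene carriage_mark 0.61 [221. 190.] [580.4 -97.7  62. ]
scene carriage_mark 0.4 [242. 263.] [814.   -4.8  62. ]
side yellow_stop_mark 0.54 [263. 177.] [ 597.3 -176.    62. ]
side carriage_mark 0.82 [261. 187.] [ 586.2 -111.1   62. ]
side carriage_mark 0.26 [242. 241.] [563.2 175.9  62. ]
7.65 [558.1712244  -99.78069094  82.47602488] [-3.66807807  0.54197148 14.21218708]
```

View pics/g.png

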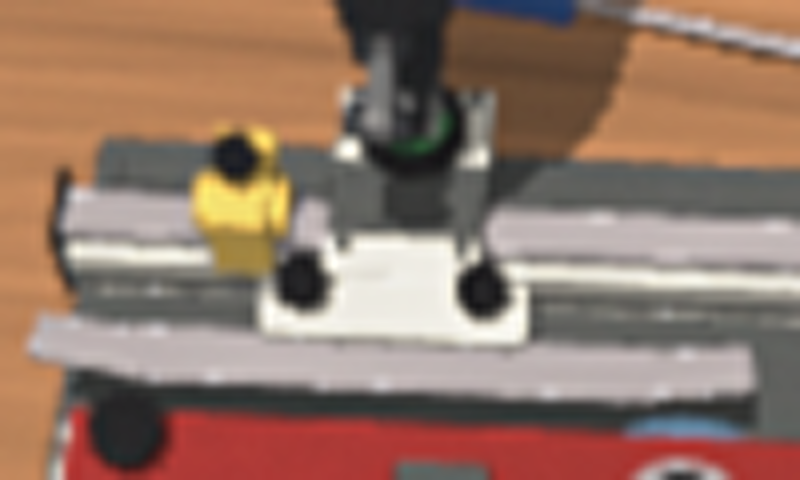

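The gap to the pad is about 12 mm (yellow edge at 290, saddle edge at 335, 2.5 px/mm). Creeping at about 12 mm/s.

>>> play_rows([
  {"tx":-0.15,"ty":0,"tz":0,"ax":0,"ay":0,"az":0,"jaw":1},
  {"tx":-0.3,"ty":0,"tz":0,"ax":0,"ay":0,"az":0,"jaw":1},
  {"tx":-0.45,"ty":0.01,"tz":0,"ax":0,"ay":0,"az":0,"jaw":1},
  {"tx":-0.6,"ty":0.02,"tz":0,"ax":0,"ay":0,"az":0,"jaw":1},
  {"tx":-0.75,"ty":0.03,"tz":0,"ax":0,"ay":0,"az":0,"jaw":1},
  {"tx":-0.85,"ty":0.03,"tz":0,"ax":0,"ay":0,"az":0,"jaw":1},
])

```text
clock: 8.4
position: [558.6, -108.0, 82.5]
orientation: [0.707, 0.707, 0.001, 0.001]
contact_force: [-3.2, 1.4, 12.6]
width: 0.0
```

>>> play_rows([
  {"tx":-0.1,"ty":0,"tz":0,"ax":0,"ay":0,"az":0,"jaw":1},
  {"tx":-0.2,"ty":0,"tz":0,"ax":0,"ay":0,"az":0,"jaw":1},
  {"tx":-0.3,"ty":0,"tz":0,"ax":0,"ay":0,"az":0,"jaw":1},
])

```text
clock: 8.78
position: [558.7, -111.0, 82.5]
orientation: [0.707, 0.707, 0.001, 0.001]
contact_force: [-3.6, 1.3, 12.5]
width: 0.0
```

>>> play_rows([
  {"tx":-0.1,"ty":0,"tz":0,"ax":0,"ay":0,"az":0,"jaw":1},
  {"tx":-0.2,"ty":0,"tz":0,"ax":0,"ay":0,"az":0,"jaw":1},
  {"tx":-0.3,"ty":0.01,"tz":0,"ax":0,"ay":0,"az":0,"jaw":1},
])

```text
clock: 9.15
position: [558.9, -114.0, 82.5]
orientation: [0.707, 0.707, 0.001, 0.001]
contact_force: [-2.7, 0.6, 12.1]
width: 0.003
```

```bash
python3 - <<'E'
from h import *
a=arm.grab_frame('scene')
s=arm.read_state();print(s['clock'],s['position'],s['contact_force'])
a=cv2.resize(a[165:225,170:270],(800,480),interpolation=2)
cv2.imwrite('pics/i.png',cv2.cvtColor(a,cv2.COLOR_RGB2BGR))
E
```

```text
9.2 [ 558.90503293 -114.13729004   82.49764555] [-2.15160591  1.81746642 12.11685459]
```

View pics/i.png

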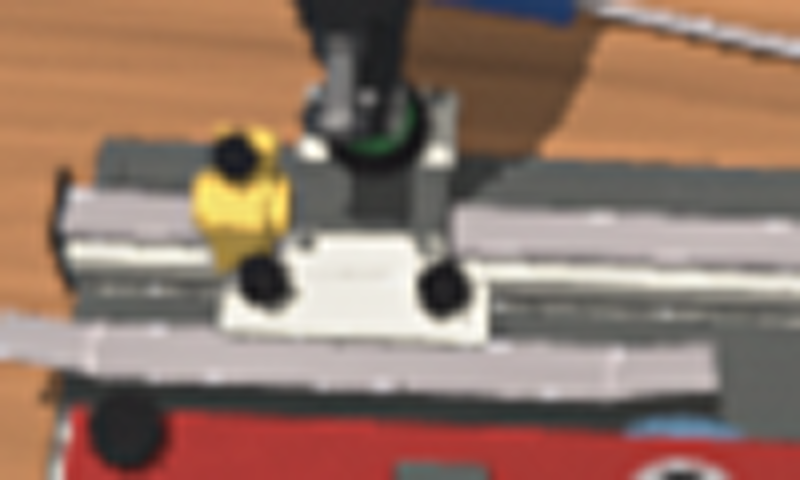

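The saddle edge (295) is now very near the yellow block (290). I'll creep on slower until the y force rises.

>>> play_rows([
  {"tx":-0.07,"ty":0,"tz":0,"ax":0,"ay":0,"az":0,"jaw":1},
  {"tx":-0.14,"ty":0.01,"tz":0,"ax":0,"ay":0,"az":0,"jaw":1},
  {"tx":-0.2,"ty":0.01,"tz":0,"ax":0,"ay":0,"az":0,"jaw":1},
])

```text
clock: 9.57
position: [559.0, -116.0, 82.5]
orientation: [0.707, 0.707, 0.001, 0.001]
contact_force: [-3.1, 1.1, 12.8]
width: 0.001
```

>>> play_rows([
  {"tx":-0.07,"ty":0,"tz":0,"ax":0,"ay":0,"az":0,"jaw":1},
  {"tx":-0.14,"ty":0.01,"tz":0,"ax":0,"ay":0,"az":0,"jaw":1},
])

```text
clock: 9.82
position: [559.1, -116.7, 82.5]
orientation: [0.707, 0.707, 0.002, 0.001]
contact_force: [-2.6, 3.4, 12.5]
width: 0.001
```

>>> play_rows([
  {"tx":-0.06,"ty":0,"tz":0.02,"ax":0,"ay":0,"az":0,"jaw":1},
  {"tx":-0.06,"ty":0,"tz":0.02,"ax":0,"ay":0,"az":0,"jaw":1},
  {"tx":-0.06,"ty":0,"tz":0.02,"ax":0,"ay":0,"az":0,"jaw":1},
])

```text
clock: 10.2
position: [559.1, -116.7, 82.4]
orientation: [0.707, 0.707, 0.002, 0.0]
contact_force: [-2.6, 5.2, 13.5]
width: 0.0
```

The carriage is hard against the stop: position has stalled at −116.7 and the y force is rising. I'll release straight up, still lightly biased to the stop.

>>> play_rows([
  {"tx":0,"ty":0,"tz":-0.2,"ax":0,"ay":0,"az":0,"jaw":1},
  {"tx":0,"ty":0,"tz":-0.5,"ax":0,"ay":0,"az":0,"jaw":1},
  {"tx":0,"ty":0,"tz":-0.8,"ax":0,"ay":0,"az":0,"jaw":1},
  {"tx":0,"ty":0,"tz":-1.2,"ax":0,"ay":0,"az":0,"jaw":1},
  {"tx":0,"ty":0,"tz":-2.5,"ax":0,"ay":0,"az":0,"jaw":1},
  {"tx":0,"ty":-0.5,"tz":-5,"ax":0,"ay":0,"az":0,"jaw":1},
  {"tx":0,"ty":-2,"tz":-9,"ax":0,"ay":0,"az":0,"jaw":1},
  {"tx":0,"ty":-4,"tz":-12,"ax":0,"ay":0,"az":0,"jaw":1},
])

```text
clock: 11.2
position: [518.0, -118.6, 201.8]
orientation: [0.707, 0.707, -0.0, 0.001]
contact_force: [-1.0, 0.6, 0.0]
width: 0.0
```

```bash
python3 - <<'E'
from h import *
a=look('wrist',['yellow_stop_mark','carriage_mark','button_top'])
s=arm.read_state();print(s['clock'],s['position'],s['contact_force'])
h=cv2.cvtColor(a,cv2.COLOR_RGB2HSV);m=cv2.inRange(h,(45,90,40),(80,255,255));k,_,st,c=cv2.connectedComponentsWithStats(m)
j=1+np.argmax(st[1:,4])
for z in (82.5,90.5):
  w=[back('wrist',[x/512,c[j][1]/384],z)[0] for x in (st[j][0],st[j][0]+st[j][2])];print(z,st[j],'cap width',w[1]-w[0],back('wrist',(c[j]+.5)/[512,384],z))
cv2.imwrite('pics/j.png',cv2.cvtColor(a,cv2.COLOR_RGB2BGR))
E
```

```text
wrist yellow_stop_mark 0.58 [324. 217.] [ 592.  -168.3   62. ]
wrist carriage_mark 0.72 [325. 169.] [ 588.4 -113.7   62. ]
wrist button_top 0.56 [305. 182.] [ 563.2 -117.4   90.5]
11.4 [ 518.34858182 -118.47508063  200.8132394 ] [0.12300713 0.07156086 0.10434618]
82.5 [284 166  32  31 777] cap width 30.54699812955323 [ 559.60136616 -119.84261914   82.5       ]
90.5 [284 166  32  31 777] cap width 29.611603894212863 [ 558.33778884 -117.29735369   90.5       ]
```

View pics/j.png

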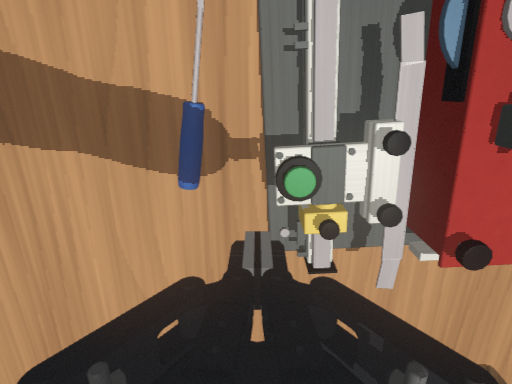

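The last wrist picture shows the saddle against the yellow block (block at (324,217)). The green cap at (300,182) fits the raised height: taken at z = 90.5 it lies within 1 mm of where the finger was. The robot is clear, so I'm handing in.

```bash
python3 -c "
from rig import arm
print(arm.hand_in())"
```

```text
the job is handed in; nothing more can be done
None
```

The carriage is at the yellow stop with the lock button up, and I've handed the job in. The robot's clock read about 11.4 s at the last check.

- **Press and slide:** With the jaws shut, a fingertip pressed the button fully down: the tip was at 82.5 mm with 11–14 N on it. It stayed there for the whole slide of about 129.5 mm towards −y. The last stretch was a creep of about 6 mm/s.
- **At the stop:** The tip stalled at y = −116.7 mm while the side force rose gently to about 5 N. I then lifted straight up.
- **Last checks:** The wrist picture shows the saddle against the yellow block. The cap's width and position fit the raised height, but I saw this only in the picture and did not test the lock by pushing. Contact force was near zero with the tool clear at z ≈ 200 mm.
- **Disagreement:** In that last picture the networks put the carriage and stop marks about 55 mm apart, where 48 mm is expected at contact. They had been several mm off throughout, so I relied on the stalled position, the force and the picture.

I saw no contact with the blade, clamp, knobs or the other things lying about.

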